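# Take the blue masking tape off its post and lay it in the drawer

## Robot

A 7-joint arm with a two-finger parallel gripper is mounted at the origin on the work surface. World frame = base frame: x ahead of the robot, y to its left, z up, the work surface at z = 0. Lengths are in m, angles in rad, forces in N, time in s.
With the tool pointing down it reaches from about 0.425 to 0.8 m from the base axis. Payload 8.3 kg.
Tool frame: the origin (TCP) lies midway between the tips of the shut fingers; the grasp point (between the pads) lies 19 mm behind it; z points along the fingers, y is the direction in which the jaws open and shut (so a half turn about z gives the same grasp; the last joint's range is limited). The gripper opens to 85 mm and grips with 20 to 120 N. Pads are 22 mm wide; open, the fingers measure 114 mm over their backs; the gripper's body (76 mm by 85 mm) begins 54 mm behind the grasp point. The pads swing forward as they close: fully open they stand 13 mm farther back than shut.
Start: joints at [-1.219, 0.383, 0.016, 1.37, -0.006, 1.388, -0.046], TCP at [0.252, 0.572, 0.231] pointing down, gripper open.
Joint ranges: [-2.95, 2.95], [-0.25, 2.06], [-1.52, 1.56], [0.18, 2.33], [-1.44, 4.58], [0.02, 2.06], [-3.01, 3.01]. Speed limits (rad/s): [2.39, 2.39, 3.01, 3.01, 3.14, 3.14, 3.14].

## Interface

Orientations are given as a unit quaternion [w, x, y, z].
In Python, from plant import arm gives the robot as it stands.
- The arm moves only by the tool servo_tool, never from a script. Its arguments are lists of equal length, an entry for each row: "gripper": the closure, from 0 (fully open) to 1 (shut); "travel": the shift along the tool's x, y, z in cm, a list of three; "roll": the turn about the tool's z in rad. In form: {"gripper": [gripper, ...], "travel": [[x, y, z], ...], "roll": [roll, ...]}. A call has 1 to 20 rows; each row is the pose to reach, as a shift and turn from the pose commanded when the call began, along the tool's axes at that moment; what a row does not reach only later rows make up. A row lasts 1/12 s, in which the tool goes at most 41.7 mm and 7.16 degrees, less where a joint would pass 70% of its speed; a pose out of reach is approached as far as the arm can. A call with a gripper value outside its range is refused whole. The fingers move at their own pace and stop on an object; "newtons" is the grip in N (left out, the last holds). Time passes only in rows, so rows that repeat a pose let the fingers close. It gives the time, the measured TCP pose, the force and the opening at its end, in the units of the state.
- arm.state(): the state, without advancing time (a new reading comes with each control period).
- arm.grab_frame(name): name is "scene" or "top" or "wrist"; returns a dict with "img" (400x640x3 uint8, red, green, blue), "camera_matrix" (3x3 intrinsics, pixels), "R" (3x3) and "t" (3): a world point X has camera coordinates R X + t. Camera axes: x right, y down, z forward; pixel columns grow to the right and rows downward; lengths in m; the calibration is good to about 2 mm. A picture is of the moment at which its call begins. There is no depth.
- arm.finish_job(): hands the job in, once; it reports no verdict.
The state is a dict: "time": time; "joints": joint angles; "qd": joint speeds; "effort": joint torques, N m; "tcp_pos": TCP position; "eef_rot": TCP orientation; "wrist_force": force on the tool from outside, world axes, zero at the start; "torque": the same for the moment, N m; "opening": opening from 0.0 (shut) to 1.0 (fully open).
Only numpy, scipy, OpenCV 4.12 (cv2) and the standard library are available. Lean on these libraries where they do the work, as an engineer would, in place of code of your own. Each camera call takes 0.05 s, during which the arm holds its last target.

## Task

I am about to mask the old drawer: slide the blue roll of tape straight up off its post on the rack and lay it flat inside the open wooden drawer, keeping it level. Set it down gently, do not let it drop, and leave the yellow and green rolls on their posts.

Things in the scene. Friction and masses are not known exactly. Their poses are not given: they have to be found in the camera images.
- roll_blue: Blue tape roll, a ring 58 mm across, 36 mm tall, 30 mm hole, 60-110 g; pinch it across its outside from above. Origin at the centre of its underside, z along its axis (up). It sits loosely on one post (18 mm thick) of a rack, on a 44 mm collar: underside 30 mm above the bench, post tip 88 mm above the bench, so raise the underside past that before moving sideways.
- roll_yellow: Yellow roll, same size and origin as the blue one, on another post of the rack. Leave alone. The fixed wooden rack has three upright posts in a straight row, 115 mm apart, one roll on each, which on which varies; its base plate is 85 mm wide, 315 mm long (along the row) and 18 mm thick.
- roll_green: Green roll, same size and origin as the blue one, on another post of the rack. To be left alone.
- drawer: Old open wooden drawer lying on the bench, fixed, 220 (its x) x 180 (its y) mm outside and 50 mm high, walls and floor 8 mm thick, pale lining, small brass knob on its -x end. Origin at the centre of its underside, on the bench; z up. The roll may lie anywhere on its inner floor.
There are look-alikes about, which are no part of the job. Of the things like the roll_blue, leave any that is black; of the rest the larger one is meant.

How it is judged:
On the way:
1. the blue roll has been raised clear of the tip of its post (height (world z) of roll_blue above 0.086 m), for 0.05 s.
At the end, for the whole second after the job is handed in: The blue roll lies at rest flat on the drawer's inner floor (within 10 degrees of level, its underside within 10 mm of the floor, same face up as at the start), and the yellow and green rolls are still on their posts, within 20 mm of where they were (x of roll_blue in the frame of drawer between -0.08 and 0.08 m and y of roll_blue in the frame of drawer between -0.06 and 0.06 m and z of roll_blue in the frame of drawer below 0.018 m and angle between roll_blue's own z axis and vertical below 0.17 rad and linear speed of roll_blue below 0.02 m/s and distance of each of roll_yellow, roll_green from where it was at the start of the episode below 0.02 m); the robot touches nothing.
It fails at once if the yellow or green roll is shifted by more than 20 mm (distance of any of roll_yellow, roll_green from where it was at the start of the episode above 0.02 m).
It fails at once if the blue roll is dropped or thrown (moves faster than 0.7 m/s, a fall of some 25 mm, out of the gripper) (linear speed of roll_blue above 0.7 m/s and contact force between the fingers and roll_blue below 0.1 N).
It fails at once if the blue roll is tipped over (more than 45 degrees) (angle between roll_blue's own z axis and vertical above 0.785 rad).
It also fails if it takes over 40 s, if anything falls off the work surface, if the arm or the gripper's body presses on something with over 40 N, if the wrist force passes 120 N, or if a joint passes its speed limit or range.

## Working session

There is one attempt and no reset: what is moved stays moved. The work goes in short steps, Python scripts to look and compute and a tool call to move; the robot and the scene stay as the last step left them, time stands still between calls to the robot, and variables do not carry over. Pictures are saved under pics/ and viewed, and the job is handed in when it is done.

Besides the shell and the picture viewer there is one more tool, called after "Emit:" in YAML: its name, and indented under it one key for each argument. servo_tool: Moves the arm, as the interface text tells. Its arguments: {"type":"object","properties":{"gripper":{"type":"array"},"travel":{"type":"array"},"roll":{"type":"array"},"newtons":{"type":"number"}},"required":["gripper","travel","roll"]}

```bash
mkdir -p pics
python3 - <<'E'
from plant import arm
import cv2,numpy as np
s=arm.state();print(s)
for n in("scene","top","wrist"):
    f=arm.grab_frame(n);cv2.imwrite(f"pics/{n}0.png",f["img"][:,:,::-1]);np.savez(f"pics/{n}0.npz",**f)
    print(n,f["camera_matrix"].tolist(),np.round(-f["R"].T@f["t"],3))
E
```

```text
{'time': 0.0, 'joints': array([-1.21886763,  0.38425408,  0.01635999,  1.37113642, -0.00628654,
        1.38820338, -0.04646623]), 'qd': array([-0.00098037, -0.00068175, -0.00176401, -0.00192896, -0.00113993,
       -0.00121586,  0.0006637 ]), 'effort': array([-1.73489925e-04, -6.27590060e+01,  8.43783170e-01, -3.71814537e+01,
        1.65201881e-02,  1.41450527e-02,  2.45871240e-05]), 'tcp_pos': array([0.25165949, 0.57155258, 0.23027687]), 'eef_rot': array([-1.79584687e-04,  2.05874950e-01,  9.78577821e-01, -9.59221175e-04]), 'wrist_force': array([ 0.01701663, -0.49878348,  1.40510929]), 'torque': array([0.00064635, 0.00157246, 0.03164024]), 'opening': 0.9986253153253195}
scene [[493.5688135058923, 0.0, 327.17230024207], [0.0, 493.5688135058923, 197.48893585329432], [0.0, 0.0, 1.0]] [1.304 0.454 0.981]
top [[397.7072286371651, 0.0, 315.2500517071359], [0.0, 397.7072286371651, 198.15764298967392], [0.0, 0.0, 1.0]] [0.443 0.036 1.023]
wrist [[286.2590343269624, 0.0, 317.68703274024034], [0.0, 286.2590343269624, 199.46635396922986], [0.0, 0.0, 1.0]] [0.18  0.605 0.374]
```

View pics/scene0.png

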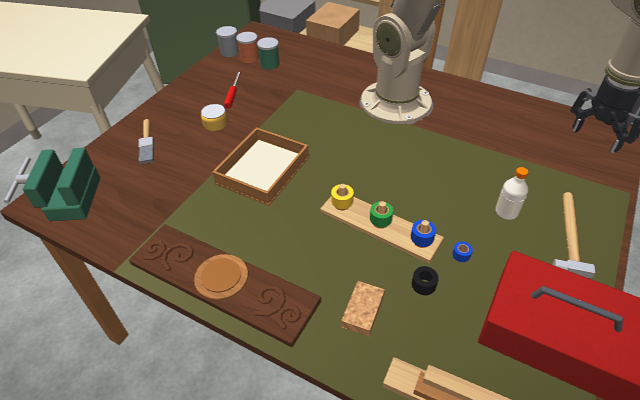

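View pics/top0.png

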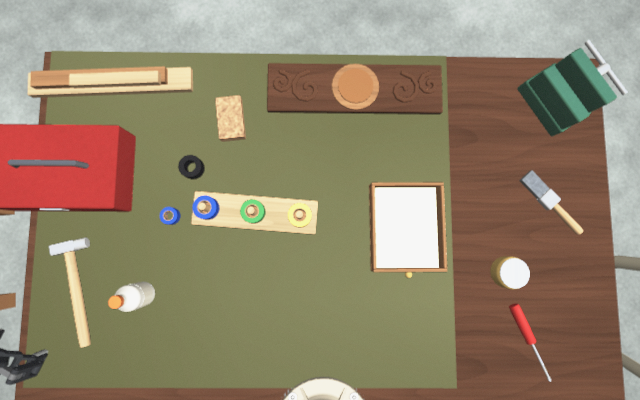

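The scene view shows the blue roll at (424,233) on the rack's near-right post; the small blue roll at (462,251) and the black one are look-alikes. In the top view the blue roll is at (205,208), green at (252,211), yellow at (300,214), and the drawer at (408,227) with its knob towards the base.

```bash
cat > h.py <<'E'
import numpy as np,cv2
def load(n):
    d=np.load(f"pics/{n}.npz");return {k:d[k] for k in d}
def ray(f,uv,z):
    uv=np.atleast_2d(uv).astype(float);K=f["camera_matrix"];R=f["R"];t=f["t"]
    c=-R.T@t;d=(np.c_[uv,np.ones(len(uv))]@np.linalg.inv(K).T)@R
    return c+d*((z-c[2])/d[:,2])[:,None]
def proj(f,X):
    p=f["R"]@np.array(X)+f["t"];q=f["camera_matrix"]@p;return q[:2]/q[2]
def masks(f):
    h=cv2.cvtColor(f["img"],cv2.COLOR_RGB2HSV)
    return {"blue":cv2.inRange(h,(105,140,60),(125,255,255)),"green":cv2.inRange(h,(60,140,40),(85,255,255)),"yellow":cv2.inRange(h,(22,170,120),(32,255,255))}
E
python3 - <<'E'
from h import *
for n in("top0","scene0"):
    f=load(n)
    for k,m in masks(f).items():
        for c in cv2.findContours(m,cv2.RETR_EXTERNAL,cv2.CHAIN_APPROX_NONE)[0]:
            if cv2.contourArea(c)<120: continue
            p=c[:,0,:]
            o=[n,k,cv2.contourArea(c),cv2.boundingRect(c)]
            w=ray(f,p,.066)[:,:2].astype(np.float32); 
            (cx,cy),r=cv2.minEnclosingCircle(w); o+=[np.round((cx,cy,r),4)]
            w=ray(f,p,.03)[:,:2].astype(np.float32); 
            (cx,cy),r=cv2.minEnclosingCircle(w); o+=[np.round((cx,cy,r),4)]
            print(*o)
f=load("top0")
h=cv2.cvtColor(f["img"],cv2.COLOR_RGB2HSV)
m=cv2.inRange(h,(0,0,200),(180,50,255));
for c in cv2.findContours(m,cv2.RETR_EXTERNAL,cv2.CHAIN_APPROX_NONE)[0]:
    if cv2.contourArea(c)>2000:
        r=cv2.minAreaRect(c);print("lining",r);w=ray(f,cv2.boxPoints(r),.008);print(w.round(4),w.mean(0),np.linalg.norm(np.diff(w,axis=0),axis=1))
i=f["img"][:,:,::-1]
cv2.imwrite("pics/z1.png",cv2.resize(i[150:290,140:460],None,fx=2.5,fy=2.5,interpolation=cv2.INTER_CUBIC))
i=load("scene0")["img"][:,:,::-1]
cv2.imwrite("pics/z2.png",cv2.resize(i[170:280,310:480],None,fx=4.5,fy=4.5,interpolation=cv2.INTER_CUBIC))
E
```

```text
top0 blue 245.0 (160, 207, 20, 17) [0.5083 0.3725 0.0234] [0.5108 0.3851 0.0243]
top0 blue 424.5 (193, 196, 26, 23) [0.5278 0.2878 0.0308] [0.531  0.2972 0.0319]
scene0 blue 283.0 (453, 242, 20, 20) [0.5519 0.3936 0.0303] [0.5223 0.3912 0.0315]
scene0 blue 327.5 (411, 220, 25, 27) [0.5425 0.2949 0.0415] [0.5125 0.2886 0.0432]
scene0 green 265.5 (370, 202, 23, 25) [0.5347 0.1804 0.0405] [0.5044 0.1696 0.0421]
scene0 yellow 265.5 (331, 184, 23, 25) [0.5263 0.0649 0.043 ] [0.4957 0.0496 0.0447]
lining ((406.4999694824219, 226.99996948242188), (62.99999237060547, 79.99998474121094), -0.0)
[[ 0.3852 -0.1295  0.008 ]
 [ 0.5891 -0.1316  0.008 ]
 [ 0.5906 -0.295   0.008 ]
 [ 0.3862 -0.2893  0.008 ]] [ 0.48778987 -0.21133538  0.008     ] [0.2039183  0.16342916 0.20448457]
lining ((495.0, 28.0), (56.0, 108.0), 90.0)
[[ 1.1073 -0.3177  0.008 ]
 [ 1.1122 -0.6158  0.008 ]
 [ 0.9507 -0.6062  0.008 ]
 [ 0.9465 -0.313   0.008 ]] [ 1.02919122 -0.46316937  0.008     ] [0.29819268 0.16181465 0.29315048]
lining ((235.5, 26.0), (52.0, 135.0), 90.0)
[[1.0951 0.4249 0.008 ]
 [1.1011 0.0597 0.008 ]
 [0.9525 0.0581 0.008 ]
 [0.9474 0.4177 0.008 ]] [1.02406022 0.24011131 0.008     ] [0.36529631 0.14859484 0.35966623]
```

View pics/z1.png

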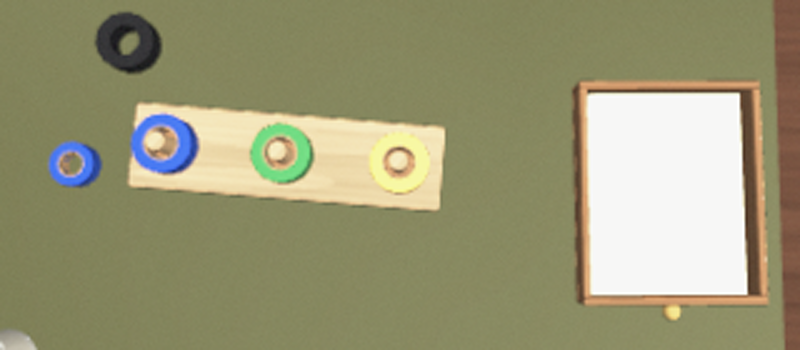

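View pics/z2.png

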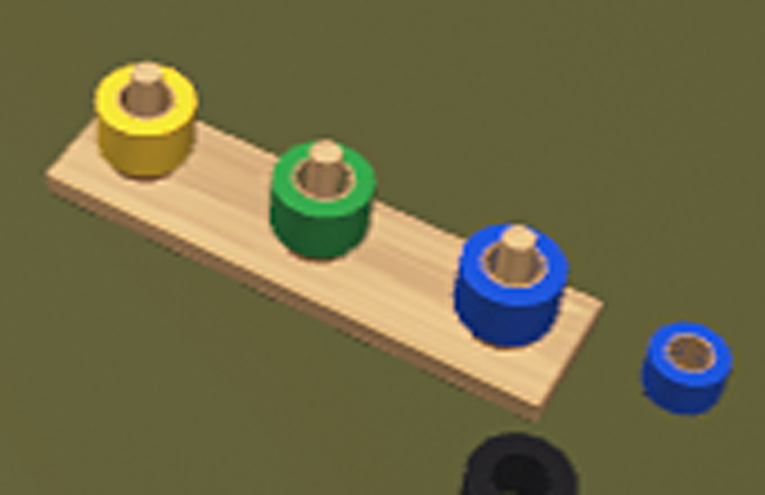

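Crops: the blue roll's bright top face is separable from its darker side, so I measure the faces in both views, and the rack direction from all three.

Run:
```python
from h import *
R={"blue":((105,140,205),(125,255,255)),"green":((50,100,125),(85,255,255)),"yellow":((22,110,205),(34,255,255))}
for n in("top0","scene0"):
    f=load(n);h=cv2.cvtColor(f["img"],cv2.COLOR_RGB2HSV)
    for k,(a,b) in R.items():
        m=cv2.inRange(h,a,b)
        for c in cv2.findContours(m,cv2.RETR_EXTERNAL,cv2.CHAIN_APPROX_NONE)[0]:
            if cv2.contourArea(c)<120: continue
            hull=cv2.convexHull(c)
            e=cv2.fitEllipse(hull)
            w=ray(f,e[0],.066)[0]
            ws=ray(f,hull[:,0,:],.066)[:,:2].astype(np.float32)
            print(n,k,np.round(e[0],1),np.round(w,4),np.round(cv2.minEnclosingCircle(ws)[1],4), cv2.minEnclosingCircle(ws)[0])
# rack base
f=load("top0");h=cv2.cvtColor(f["img"],cv2.COLOR_RGB2HSV)
print(h[225,230],h[200,225],h[240,230])
m=np.zeros(h.shape[:2],np.uint8);m[180:245,180:330]=255
w=cv2.inRange(h,(8,30,150),(24,180,255))&m
cs=max(cv2.findContours(w,cv2.RETR_EXTERNAL,cv2.CHAIN_APPROX_NONE)[0],key=cv2.contourArea)
r=cv2.minAreaRect(cs);X=ray(f,cv2.boxPoints(r),.018);print(r,X.round(4),X.mean(0),np.linalg.norm(np.diff(X,axis=0),axis=1))
```

```text
top0 blue [168.2 215.1] [0.5082 0.3756 0.066 ] 0.0207 (0.5085915923118591, 0.37553876638412476)
top0 blue [204.3 206.8] [0.529 0.29  0.066] 0.0281 (0.5289009213447571, 0.29028427600860596)
top0 green [252.1 211. ] [0.5199 0.1752 0.066 ] 0.0288 (0.5203293561935425, 0.17470674216747284)
scene0 blue [463.1 248.3] [0.5428 0.3919 0.066 ] 0.0199 (0.5425191521644592, 0.39198341965675354)
scene0 green [  2.4 190. ] [ 0.9218 -0.7232  0.066 ] 0.0498 (0.8651481866836548, -0.5558009147644043)
scene0 green [ 37.7 168.2] [ 0.8213 -0.7104  0.066 ] 0.0775 (0.8215891122817993, -0.710167646408081)
scene0 green [ 68.1 171.3] [ 0.7911 -0.6271  0.066 ] 0.0781 (0.7763834595680237, -0.6383097767829895)
[ 21  72 237] [ 23  60 244] [ 31  76 134]
((254.14442443847656, 212.05226135253906), (125.39927673339844, 34.346744537353516), 4.635463237762451) [[0.4893 0.3363 0.018 ]
 [0.5761 0.333  0.018 ]
 [0.553  0.0156 0.018 ]
 [0.4663 0.022  0.018 ]] [0.52118486 0.17671638 0.018     ] [0.08688161 0.31823228 0.08697514]
```

```bash
cat >> h.py <<'E'
from scipy.spatial.transform import Rotation as Ro
def plan(s,target,jaw_deg):
    q=s["eef_rot"];R=Ro.from_quat([q[1],q[2],q[3],q[0]]).as_matrix()
    d=R.T@(np.array(target)-s["tcp_pos"])*100
    a=np.arctan2(R[1,1],R[0,1]);r=-(np.deg2rad(jaw_deg)-a);r=(r+np.pi/2)%np.pi-np.pi/2
    print("pos",s["tcp_pos"].round(4),"R",R.round(3).tolist(),"travel cm",d.round(2),"roll",round(r,3),"j7",s["joints"][6])
E
python3 - <<'E'
from h import *
from plant import arm
plan(arm.state(),(.529,.2905,.16),-4.2)
f=load("top0");print(f["R"].round(3).tolist())
for u in((370,227),(372,227),(446,227),(408,183),(408,271),(408,274)):print(u,ray(f,u,.05).round(4))
E
```

```text
pos [0.2517 0.5717 0.2305] R [[-0.915, 0.403, -0.001], [0.403, 0.915, -0.001], [-0.0, -0.002, -1.0]] travel cm [-36.71 -14.55   7.07] roll 1.229 j7 -0.04647615419032752
[[0.007, -1.0, 0.014], [-0.994, -0.009, -0.113], [0.113, -0.014, -0.994]]
(370, 227) [[ 0.4842 -0.1114  0.05  ]]
(372, 227) [[ 0.4842 -0.1163  0.05  ]]
(446, 227) [[ 0.4856 -0.2982  0.05  ]]
(408, 183) [[ 0.5939 -0.2068  0.05  ]]
(408, 271) [[ 0.3786 -0.2026  0.05  ]]
(408, 274) [[ 0.3714 -0.2025  0.05  ]]
```

Emit:
servo_tool:
  gripper: [0, 0, 0, 0, 0, 0, 0, 0, 0, 0, 0, 0, 0, 0]
  travel:
    - [-3.5, -1.4, 0]
    - [-7, -2.8, 0]
    - [-10.5, -4.2, 0]
    - [-14, -5.6, 0]
    - [-17.5, -7, 0]
    - [-21, -8.4, 0]
    - [-24.5, -9.8, 0]
    - [-28, -11.2, 0]
    - [-31.5, -12.6, 0.5]
    - [-34.5, -13.7, 2]
    - [-36.7, -14.55, 4]
    - [-36.7, -14.55, 6]
    - [-36.7, -14.55, 7]
    - [-36.7, -14.55, 7]
  roll: [0.12, 0.24, 0.36, 0.48, 0.6, 0.72, 0.84, 0.96, 1.08, 1.2, 1.229, 1.229, 1.229, 1.229]

```text
time: 1.32
tcp_pos: [0.5272, 0.2907, 0.1582]
eef_rot: [-0.001, 0.732, 0.681, -0.003]
wrist_force: [-1.0, 1.9, 0.2]
opening: 0.997
```

Run:
```python
from h import *
from plant import arm
f=arm.grab_frame("wrist");np.savez("pics/wrist1.npz",**f)
i=f["img"][:,:,::-1].copy()
for z in(.066,):
  pts=np.array([proj(f,(.529+.029*np.cos(a),.2905+.029*np.sin(a),z)) for a in np.linspace(0,6.28,24)])
  for p in pts: cv2.circle(i,tuple(int(v) for v in p),1,(0,0,255),-1)
cv2.imwrite("pics/wrist1.png",i)
h=cv2.cvtColor(f["img"],cv2.COLOR_RGB2HSV)
m=cv2.inRange(h,(105,140,150),(125,255,255))
for c in cv2.findContours(m,cv2.RETR_EXTERNAL,cv2.CHAIN_APPROX_NONE)[0]:
    if cv2.contourArea(c)>120:
        w=ray(f,c[:,0],.066)[:,:2].astype(np.float32);print(cv2.contourArea(c),cv2.minEnclosingCircle(w))
plan(arm.state(),(.529,.2905,.030),-4.2)
```

```text
3028.5 ((0.5291969776153564, 0.2918550968170166), 0.028440920636057854)
1939.0 ((0.5142084360122681, 0.3869629502296448), 0.018903957679867744)
pos [0.5276 0.2917 0.1601] R [[0.071, 0.997, -0.003], [0.997, -0.071, -0.001], [-0.001, -0.003, -1.0]] travel cm [-0.1   0.19 13.01] roll 0.002 j7 -0.5161231306905248
```

View pics/wrist1.png

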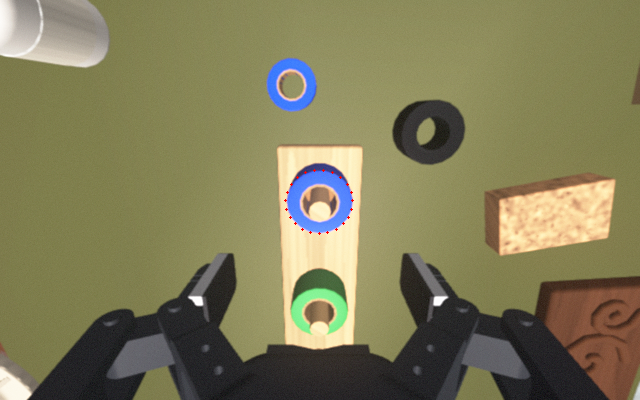

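The wrist view confirms blue roll top at (319,200), matching the red predicted ring; fingers straddle the row direction evenly about column 319. Wrist measurement (0.5292, 0.2919) agrees within 2 mm. I descend partway and check.

Emit:
servo_tool:
  gripper: [0, 0, 0, 0, 0, 0]
  travel:
    - [0, 0.1, 1]
    - [0, 0.15, 3]
    - [0, 0.15, 5]
    - [0, 0.15, 6.5]
    - [0, 0.15, 7]
    - [0, 0.15, 7]
  roll: [0, 0, 0, 0, 0, 0]

```text
time: 1.87
tcp_pos: [0.5297, 0.2915, 0.0905]
eef_rot: [-0.0, 0.732, 0.681, -0.001]
wrist_force: [0.4, -0.4, 0.5]
opening: 0.999
```

Run:
```python
from h import *
from plant import arm
f=arm.grab_frame("wrist");np.savez("pics/wrist2.npz",**f)
i=f["img"][:,:,::-1].copy()
s=arm.state()
cv2.circle(i,tuple(int(v) for v in proj(f,s["tcp_pos"])),3,(0,0,255),-1)
cv2.imwrite("pics/wrist2.png",i)
h=cv2.cvtColor(f["img"],cv2.COLOR_RGB2HSV)
m=cv2.inRange(h,(105,140,150),(125,255,255))
for c in cv2.findContours(m,cv2.RETR_EXTERNAL,cv2.CHAIN_APPROX_NONE)[0]:
    if cv2.contourArea(c)>120:
        w=ray(f,c[:,0],.066)[:,:2].astype(np.float32);print(cv2.contourArea(c),cv2.minEnclosingCircle(w))
plan(arm.state(),(.529,.2915,.030),-4.2)
```

```text
5338.5 ((0.5294238924980164, 0.29140323400497437), 0.028473548591136932)
3514.5 ((0.5158427357673645, 0.38578352332115173), 0.017937203869223595)
pos [0.5304 0.2916 0.0917] R [[0.072, 0.997, 0.0], [0.997, -0.072, 0.0], [0.0, 0.0, -1.0]] travel cm [-0.03 -0.14  6.17] roll 0.002 j7 -0.49467409475991464
```

View pics/wrist2.png

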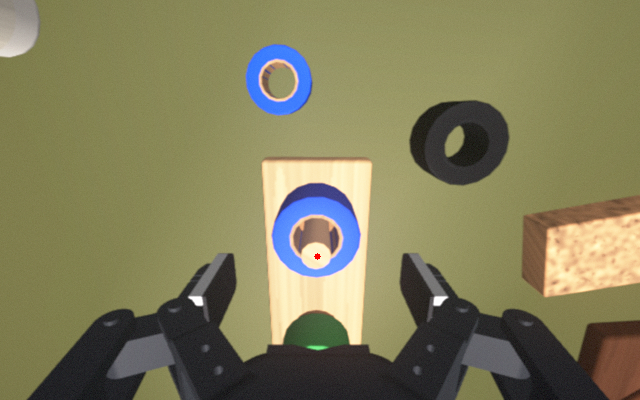

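The TCP (red dot, (317,256)) lies right on the post tip at z≈0.09, so alignment is good. Descend and grip.

Emit:
servo_tool:
  gripper: [0, 0, 0, 0, 0, 0.1, 0.2, 0.3, 0.4, 0.5, 0.6, 0.6, 0.6, 0.6]
  travel:
    - [0, -0.1, 2]
    - [0, -0.1, 4]
    - [0, -0.1, 5.5]
    - [0, -0.1, 6.1]
    - [0, -0.1, 6.1]
    - [0, -0.1, 6.1]
    - [0, -0.1, 6.1]
    - [0, -0.1, 6.1]
    - [0, -0.1, 6.1]
    - [0, -0.1, 6.1]
    - [0, -0.1, 6.1]
    - [0, -0.1, 6.1]
    - [0, -0.1, 6.1]
    - [0, -0.1, 6.1]
  roll: [0, 0, 0, 0, 0, 0, 0, 0, 0, 0, 0, 0, 0, 0]
  newtons: 30

```text
time: 3.08
tcp_pos: [0.5305, 0.2915, 0.032]
eef_rot: [0.0, 0.732, 0.681, 0.001]
wrist_force: [-1.0, -1.3, 5.1]
opening: 0.67
```

Run:
```python
from h import *
from plant import arm
f=arm.grab_frame("wrist");cv2.imwrite("pics/wrist3.png",f["img"][:,:,::-1])
s=arm.state();print(s["opening"],s["wrist_force"]);plan(s,(.529,.2915,.15),-4.2)
```

```text
0.6695290804877865 [-1.5834319  -0.6329982   6.16321615]
pos [0.5305 0.2915 0.032 ] R [[0.073, 0.997, 0.002], [0.997, -0.073, 0.002], [0.002, 0.002, -1.0]] travel cm [ 1.00e-02 -1.30e-01 -1.18e+01] roll 0.0 j7 -0.47507800324786087
```

View pics/wrist3.png

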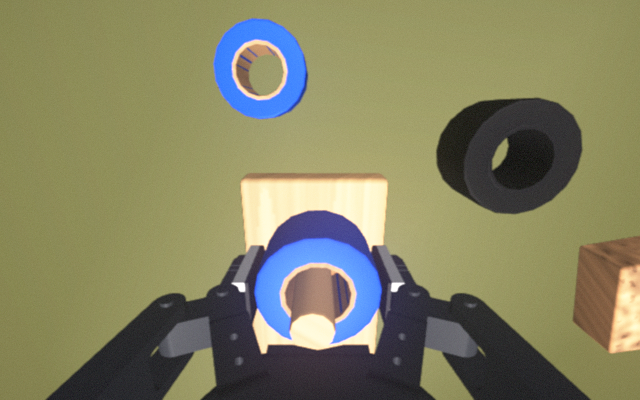

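Both pads seat on the roll (58 mm opening ✓.) with the post at (313,330) inside the hole. Lift straight up, slowly.

Emit:
servo_tool:
  gripper: [0.6, 0.6, 0.6, 0.6, 0.6, 0.6, 0.6, 0.6, 0.6, 0.6, 0.6]
  travel:
    - [0, 0, 0]
    - [0, 0, -0.5]
    - [0, 0, -1.5]
    - [0, 0, -3]
    - [0, 0, -4.5]
    - [0, 0, -6]
    - [0, 0, -7.5]
    - [0, 0, -9]
    - [0, 0, -10]
    - [0, 0, -10.5]
    - [0, 0, -10.5]
  roll: [0, 0, 0, 0, 0, 0, 0, 0, 0, 0, 0]
  newtons: 40

```text
time: 4.05
tcp_pos: [0.5303, 0.2913, 0.1369]
eef_rot: [0.0, 0.732, 0.681, 0.001]
wrist_force: [1.2, 0.5, -0.7]
opening: 0.668
```

Run:
```python
from h import *
from plant import arm
f=arm.grab_frame("wrist");g=arm.grab_frame("scene")
cv2.imwrite("pics/c4.png",np.hstack([cv2.resize(f["img"],(400,250)),cv2.resize(g["img"][100:300,280:600],(400,250))])[:,:,::-1])
s=arm.state();print(s["opening"],s["wrist_force"]);plan(s,(.487,-.209,.137),0)
```

```text
0.6648835968837313 [ 0.31149348  0.65844507 -1.13602886]
pos [0.5293 0.2908 0.1348] R [[0.073, 0.997, -0.001], [0.997, -0.073, -0.0], [-0.0, -0.001, -1.0]] travel cm [-50.16  -0.58  -0.2 ] roll -0.073 j7 -0.508384636363607
```

View pics/c4.png

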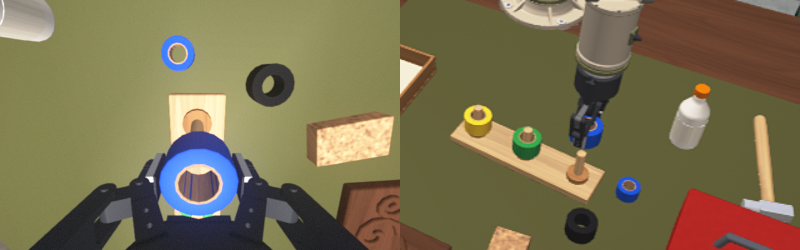

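The post is free and the roll hangs level between the pads. Now carry it over the rack to the drawer, a little higher.

Emit:
servo_tool:
  gripper: [0.6, 0.6, 0.6, 0.6, 0.6, 0.6, 0.6, 0.6, 0.6, 0.6, 0.6, 0.6, 0.6, 0.6, 0.6, 0.6, 0.6, 0.6, 0.6, 0.6]
  travel:
    - [-0.5, 0, -1]
    - [-2, 0, -1.5]
    - [-4.5, 0, -1.5]
    - [-7.5, 0, -1.5]
    - [-10.5, 0, -1.5]
    - [-14, -0.1, -1.5]
    - [-17.5, -0.1, -1.5]
    - [-21, -0.2, -1.5]
    - [-24.5, -0.2, -1.5]
    - [-28, -0.3, -1.5]
    - [-31.5, -0.3, -1.5]
    - [-35, -0.4, -1.5]
    - [-38.5, -0.4, -1.5]
    - [-42, -0.5, -1.5]
    - [-45, -0.5, -1.5]
    - [-47.5, -0.6, -1.5]
    - [-49.2, -0.6, -1.5]
    - [-50.1, -0.6, -1.5]
    - [-50.1, -0.6, -1.5]
    - [-50.1, -0.6, -1.5]
  roll: [0, 0, 0, 0, 0, 0, 0, -0.01, -0.02, -0.03, -0.04, -0.05, -0.06, -0.07, -0.07, -0.07, -0.07, -0.07, -0.07, -0.07]

```text
time: 5.82
tcp_pos: [0.4867, -0.2082, 0.1503]
eef_rot: [-0.0, 0.708, 0.706, 0.0]
wrist_force: [-0.4, -0.1, -0.9]
opening: 0.666
```

Run:
```python
from h import *
from plant import arm
f=arm.grab_frame("wrist");g=arm.grab_frame("top")
cv2.imwrite("pics/c5.png",np.hstack([cv2.resize(f["img"],(400,250)),cv2.resize(g["img"][120:320,180:500],(400,250))])[:,:,::-1])
cv2.imwrite("pics/w5.png",f["img"][:,:,::-1])
s=arm.state();print(s["time"],s["opening"],s["wrist_force"]);plan(s,(.487,-.209,.011),0)
```

```text
5.9167 0.667621747507322 [-0.1575892  -0.06488136 -0.5432865 ]
pos [ 0.4873 -0.2067  0.1502] R [[0.001, 1.0, -0.0], [1.0, -0.001, 0.001], [0.001, -0.0, -1.0]] travel cm [-0.24 -0.03 13.92] roll -0.001 j7 0.4943458527936127
```

View pics/c5.png

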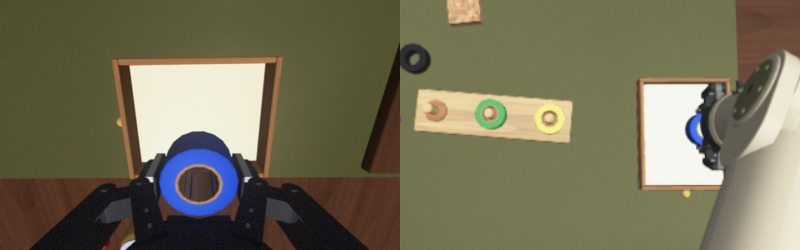

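The roll is held above the drawer; yellow and green are in place. The roll appears low in the wrist image because of the tilt, so I check its projected landing circle.

Run:
```python
from h import *
from plant import arm
f=arm.grab_frame("wrist");i=f["img"][:,:,::-1].copy()
for c in [(.487+a*.11,-.207+b*.09) for a in(-1,1) for b in(-1,1)]:
    cv2.circle(i,tuple(int(v) for v in proj(f,(*c,.05))),4,(0,0,255),-1)
for a in np.linspace(0,6.28,40):
    cv2.circle(i,tuple(int(v) for v in proj(f,(.487+.029*np.cos(a),-.207+.029*np.sin(a),.008))),1,(0,160,0),-1)
cv2.imwrite("pics/w6.png",i)
```

```text
(no output)
```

View pics/w6.png

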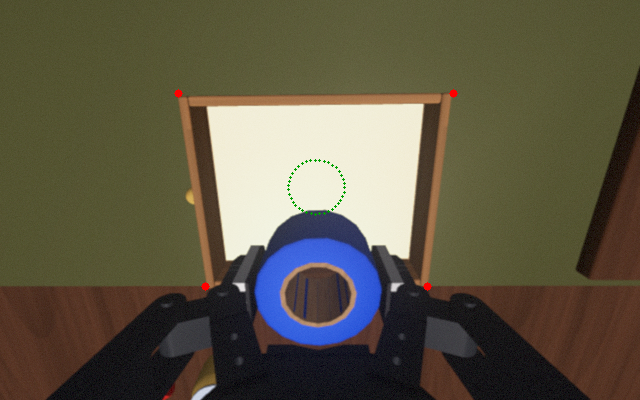

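Predicted rim corners match the drawer (within a few px), and the landing circle at (316,187) is centred. Lower, slowing at the end.

Emit:
servo_tool:
  gripper: [0.6, 0.6, 0.6, 0.6, 0.6, 0.6, 0.6, 0.6, 0.6, 0.6, 0.6, 0.6]
  travel:
    - [0, 0, 1]
    - [0, 0, 3]
    - [0, 0, 5]
    - [0, 0, 7]
    - [0, 0, 9]
    - [0, 0, 10.5]
    - [0, 0, 11.7]
    - [0, 0, 12.6]
    - [0, 0, 13.1]
    - [0, 0, 13.4]
    - [0, 0, 13.4]
    - [0, 0, 13.4]
  roll: [0, 0, 0, 0, 0, 0, 0, 0, 0, 0, 0, 0]

```text
time: 6.97
tcp_pos: [0.4875, -0.2085, 0.0168]
eef_rot: [0.0, 0.708, 0.706, 0.0]
wrist_force: [0.4, -0.1, -0.8]
opening: 0.667
```

Run:
```python
from h import *
from plant import arm
f=arm.grab_frame("wrist");g=arm.grab_frame("scene")
cv2.imwrite("pics/c7.png",np.hstack([cv2.resize(f["img"],(400,250)),cv2.resize(g["img"][100:225,180:380],(400,250))])[:,:,::-1])
s=arm.state();print(s["time"],s["opening"],s["wrist_force"]);plan(s,(.487,-.209,.010),0)
```

```text
7.0667 0.6685102819639545 [ 0.35352516  0.87695124 -1.63915616]
pos [ 0.4876 -0.2086  0.017 ] R [[0.003, 1.0, 0.001], [1.0, -0.003, -0.0], [-0.0, 0.001, -1.0]] travel cm [-0.04 -0.06  0.7 ] roll -0.003 j7 0.6004334507429029
```

View pics/c7.png

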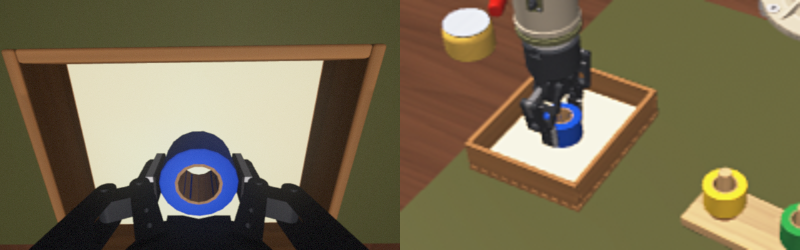

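Roll sits just above the floor, level. Ease down the last millimetres and watch the force.

Emit:
servo_tool:
  gripper: [0.6, 0.6, 0.6, 0.6, 0.6, 0.6]
  travel:
    - [0, 0, 0.2]
    - [0, 0, 0.4]
    - [0, 0, 0.5]
    - [0, 0, 0.6]
    - [0, 0, 0.6]
    - [0, 0, 0.6]
  roll: [0, 0, 0, 0, 0, 0]

```text
time: 7.57
tcp_pos: [0.487, -0.2084, 0.0102]
eef_rot: [-0.0, 0.708, 0.706, -0.0]
wrist_force: [-0.5, 0.6, -0.8]
opening: 0.665
```

Emit:
servo_tool:
  gripper: [0.6, 0.6, 0.6, 0.6]
  travel:
    - [0, 0, 0.1]
    - [0, 0, 0.2]
    - [0, 0, 0.2]
    - [0, 0, 0.2]
  roll: [0, 0, 0, 0]

```text
time: 7.9
tcp_pos: [0.4871, -0.2084, 0.01]
eef_rot: [-0.0, 0.708, 0.706, 0.001]
wrist_force: [-8.6, 3.9, 22.6]
opening: 0.67
```

Contact (22 N up). Relax the push, then open slowly.

Emit:
servo_tool:
  gripper: [0.6, 0.6, 0.4, 0.32, 0.28, 0.24, 0.2, 0.15, 0.1, 0.05, 0, 0, 0, 0]
  travel:
    - [0, 0, -0.15]
    - [0, 0, -0.15]
    - [0, 0, -0.15]
    - [0, 0, -0.15]
    - [0, 0, -0.15]
    - [0, 0, -0.15]
    - [0, 0, -0.15]
    - [0, 0, -0.15]
    - [0, 0, -0.15]
    - [0, 0, -0.15]
    - [0, 0, -0.15]
    - [0, 0, -0.15]
    - [0, 0, -0.15]
    - [0, 0, -0.15]
  roll: [0, 0, 0, 0, 0, 0, 0, 0, 0, 0, 0, 0, 0, 0]
  newtons: 20

```text
time: 9.07
tcp_pos: [0.487, -0.2084, 0.0098]
eef_rot: [-0.0, 0.708, 0.706, -0.0]
wrist_force: [-0.0, 0.0, 0.2]
opening: 1.0
```

Run:
```python
from h import *
from plant import arm
f=arm.grab_frame("wrist");g=arm.grab_frame("scene")
cv2.imwrite("pics/c8.png",np.hstack([cv2.resize(f["img"],(400,250)),cv2.resize(g["img"][100:225,180:380],(400,250))])[:,:,::-1])
s=arm.state();print(s["time"],s["opening"],s["wrist_force"],s["tcp_pos"])
```

```text
9.1667 1.0033262833465835 [-1.09852862 -0.08905364  0.46085444] [ 0.48705429 -0.20831797  0.00977705]
```

View pics/c8.png

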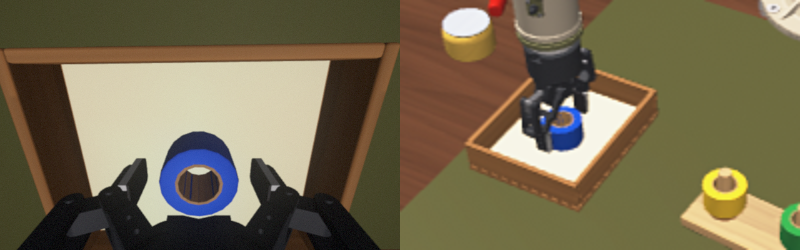

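The fingers are clear on both sides and the roll stands on the floor. Retreat straight up.

Emit:
servo_tool:
  gripper: [0, 0, 0, 0, 0, 0, 0, 0, 0, 0]
  travel:
    - [0, 0, -0.5]
    - [0, 0, -2]
    - [0, 0, -4]
    - [0, 0, -6.5]
    - [0, 0, -9]
    - [0, 0, -12]
    - [0, 0, -15]
    - [0, 0, -16]
    - [0, 0, -16]
    - [0, 0, -16]
  roll: [0, 0, 0, 0, 0, 0, 0, 0, 0, 0]

```text
time: 10.0
tcp_pos: [0.4873, -0.2083, 0.1701]
eef_rot: [0.0, 0.708, 0.706, 0.0]
wrist_force: [-0.6, 0.2, -1.1]
opening: 1.002
```

Run:
```python
from h import *
from plant import arm
f=arm.grab_frame("wrist");g=arm.grab_frame("scene")
cv2.imwrite("pics/c9.png",np.hstack([cv2.resize(f["img"],(400,250)),cv2.resize(g["img"][100:300,180:500],(400,250))])[:,:,::-1])
s=arm.state();print(s["time"],s["opening"],s["wrist_force"],s["tcp_pos"])
m=masks(f)["blue"];c=max(cv2.findContours(m,cv2.RETR_EXTERNAL,cv2.CHAIN_APPROX_NONE)[0],key=cv2.contourArea)
h=cv2.cvtColor(f["img"],cv2.COLOR_RGB2HSV);m=cv2.inRange(h,(105,140,150),(125,255,255))
c=max(cv2.findContours(m,cv2.RETR_EXTERNAL,cv2.CHAIN_APPROX_NONE)[0],key=cv2.contourArea)
print(cv2.minEnclosingCircle(ray(f,c[:,0],.044)[:,:2].astype(np.float32)))
f0=load("scene0")
for k in("green","yellow"):
    for F in(f0,g):
        c=max([c for c in cv2.findContours(masks(F)[k],cv2.RETR_EXTERNAL,cv2.CHAIN_APPROX_NONE)[0] if cv2.boundingRect(c)[0]>320],key=cv2.contourArea);print(k,cv2.boundingRect(c))
```

```text
10.1 0.9981442479458671 [-0.28369181  0.41155456  0.50760794] [ 0.48634643 -0.20790432  0.16852887]
((0.4876668155193329, -0.20829559862613678), 0.027970924973487854)
green (370, 202, 23, 25)
green (370, 202, 23, 25)
yellow (331, 184, 23, 25)
yellow (331, 184, 23, 25)
```

View pics/c9.png

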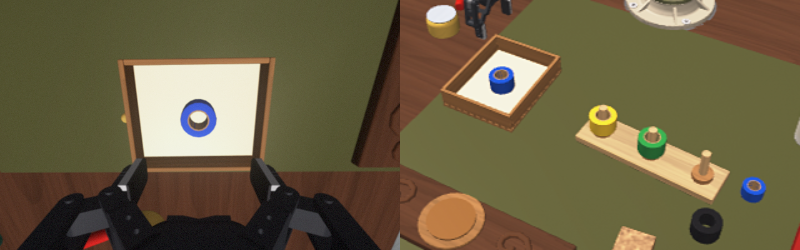

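The roll lies flat in the middle of the drawer (radius at floor height is consistent), and yellow and green haven't moved.

```bash
python3 -c "
from plant import arm
print(arm.finish_job())"
```

```text
the job is handed in; nothing more can be done
None
```

I slid the blue roll straight up off its post, carried it level over the rack and set it down flat on the drawer floor. I then opened the fingers slowly, backed the gripper off upwards and handed the job in at about 10 s; it reports no verdict.

- **Blue roll:** the last wrist view puts its centre at (0.488, -0.208), within about 3 mm of my estimate of the drawer centre. The fit assumed it lies flat on the floor, and the size came out right (28 mm radius against 29 mm).
- **Yellow and green rolls:** they cover exactly the same pixels in the scene camera as at the start.
- **Gripper:** it is open, about 17 cm up and touching nothing, with only about 1 N of noise on the wrist force.
- **Not perfect:** the last 2 mm of lowering pressed the roll onto the floor with about 22 N before I eased off and let go. No checks failed, and position measurements from different views agreed to within a few millimetres.

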